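Pull out the supports and fold down the spice cabinet's flap

TASK

Open the drop-front flap of the little wooden spice cabinet as a serving ledge: first pull both slide-out supports, at the left and right ends of its base, fully out by their knobs, and only then fold the flap down gently by its tab until it lies level on the two supports. Leave the drawer between the supports shut and do not disturb the spice jar and the low tin standing beside the cabinet.

Things in the scene. Friction and masses are not known exactly. Their poses are not given: they have to be found in the camera images.
- hinge_mid (a point): Middle of the flap's hinge line on the wooden spice cabinet (fixed to the counter; 316 mm wide, 185 mm high, about 105 mm deep), 90 mm above the counter. Its axes: x points level from front to back of the cabinet, y along the hinge to the cabinet's left as seen from the robot, z up. The base below the hinge line stands 15 mm further forward than the hinge; it holds, side by side at the front, the left support, a 202 mm wide drawer and the right support.
- knob_left (a point): Centre of the head of the left support's knob: a round wooden head 24 mm across and 30 mm long, lying level with its axis front to back, on a 14 mm thick, 30 mm long neck. The support is a wooden bar 30 x 30 mm in section in the left end (+y of hinge_mid) of the base, its top level with the hinge line. With the support home the knob's centre is 60 mm in front of the hinge line, 127 mm to the left of the hinge's middle and 15 mm below it; 75 mm above the counter.
- knob_right (a point): The same for the right support, 127 mm to the right of the hinge's middle.
- flap_tab (a point): Grip point of the flap's tab: a wooden tongue 24 mm wide (along the hinge), 14 mm thick, that sticks out 42 mm past the middle of the flap's free edge, in the flap's plane. This point is 30 mm past the free edge, at mid thickness, 145 mm from the hinge line measured along the flap's outer face and 6 mm behind that face. The flap is a board 306 mm wide, 12 mm thick, reaching 115 mm from the hinge line, which lies in its outer face (the face that becomes the underside).
- support_left (a joint): How far the left support is pulled out towards the robot side, 0 m = home, 0.075 m = fully out (stop). It slides with 1.5 N of friction and stays where left.
- support_right (a joint): The same for the right support.
- flap (a joint): Angle of the flap, rad: 0 = closed, leaning 25 degrees (0.436 rad) back from upright; 0.436 = upright; 2.007 = folded forward and down to level, lying on the pulled-out supports. The hinge is stiff (about 0.25 N m of friction): the flap stays at any angle where it is left.
- drawer (a joint): How far the drawer between the supports is pulled out, 0 m = shut; it has a knob like the supports', at its middle, 43 mm below the hinge line and 44 mm in front of it. Leave it shut.
- spice_jar: Bystander: spice jar with dark cap, 44 mm across, 96 mm high, loose, standing beside the cabinet; origin under its centre.
- flat_tin: Bystander: low food tin, 75 mm across, 58 mm high, loose, standing beside the cabinet; origin under its centre.

How it is judged:
On the way, in this order (a step that is already met when the one before it is completed fails the run):
1. both supports are pulled fully out while the flap is still up (value of joint each of support_left, support_right above 0.06 m and value of joint flap below 0.6 rad), for 0.2 s.
2. the flap is folded down level onto the supports (value of joint flap between 1.83 and 2.1 rad), for 0.2 s.
At the end, for the whole second after the job is handed in: Both supports are out by more than 60 mm of their 75 mm, the flap lies on them at rest, within about 10 degrees above and 5 degrees below level, and the drawer is shut (within 20 mm) (all of step 2 and value of joint each of support_left, support_right above 0.06 m and velocity of joint flap below 0.1 rad/s and value of joint drawer below 0.02 m); the robot touches nothing.
It fails at once if the flap is folded forward past 27 degrees beyond upright before both supports are out by 55 mm (value of joint flap above 0.9 rad and value of joint any of support_left, support_right below 0.055 m).
It fails at once if the flap is slammed (faster than 4 rad/s) (velocity of joint flap above 4 rad/s).
It fails at once if the drawer is pulled out by more than 20 mm (value of joint drawer above 0.02 m).
It fails at once if the spice jar or the tin is moved by more than 40 mm or tipped over (distance of any of spice_jar, flat_tin from where it was at the start of the episode above 0.04 m or angle between any of spice_jar, flat_tin's own z axis and vertical above 0.6 rad).
It also fails if it takes over 61 s, if anything falls off the work surface, if the arm or the gripper's body presses on something with over 40 N, if the wrist force passes 120 N, or if a joint passes its speed limit or range.

ROBOT

A 6-joint arm with a two-finger parallel gripper is mounted at the origin on a cart in front of the work surface, level with it; the furniture and walls round the work are solid. World frame = base frame: x ahead of the robot, y to its left, z up, the work surface at z = 0. Lengths are in m, angles in rad, forces in N, time in s.
With the tool pointing down it reaches from about 0.425 to 0.95 m from the base axis. Payload 3.5 kg.
Tool frame: the origin (TCP) lies midway between the tips of the shut fingers; the grasp point (between the pads) lies 19 mm behind it; z points along the fingers, y is the line along which they close (so a half turn about z gives the same grasp; the last joint's range is limited). The gripper opens to 85 mm and grips with 20 to 120 N. Pads are 22 mm wide; open, the fingers measure 114 mm over their backs; the gripper's body (76 mm by 85 mm) begins 54 mm behind the grasp point. The pads swing forward as they close: fully open they stand 13 mm farther back than shut.
Start: joints at [1.139, 0.286, 1.577, -0, 1.279, -0.15], TCP at [0.188, 0.648, 0.231] pointing down, gripper open.
Joint ranges: [-2.77, 2.77], [-0.9, 2.22], [0.21, 2.48], [-1.53, 4.67], [0.24, 2.81], [-2.84, 2.84]. Speed limits (rad/s): [2.79, 2.79, 3.14, 3.14, 3.14, 3.14].

INTERFACE

Orientations are given as a unit quaternion [x, y, z, w].
In Python, from plant import * gives the robot as it stands.
- The arm moves only by the tool move_arm, never from a script. Its argument "moves" is a list of rows, each a list of 3 entries, a list of its own where there are three numbers: the opening, from 0 (shut) to 1 (fully open), then the shift along the tool's x, y, z in m, then the turn, a rotation vector about the tool's x, y, z in rad. A call has exactly 10 rows; each row shifts and turns the commanded pose from where the row before left it, along the tool's axes as they then stand; what a row does not reach is not made up. A row lasts 1/12 s, in which the tool goes at most 41.7 mm and 7.16 degrees, less where a joint would pass 70% of its speed; a pose out of reach is approached as far as the arm can. A call is refused whole if a number of a shift passes 0.0417 or a number of a turn 0.125, either way. A call with a gripper value outside its range is refused whole. The fingers move at their own pace and stop on an object; "grip_force" is the grip in N (left out, the last holds). Time passes only in rows, so rows that do not move let the fingers close, or fill a call up. It gives the time, the measured TCP pose, the force, the opening and the grip force at its end, in the units of the state.
- get_state(): the state, without advancing time (a new reading comes with each control period).
- read_camera(name): name is "scene" or "top" or "wrist"; returns the picture (480x640x3 uint8, red, green, blue); there is no depth.
- camera_params(name): a dict with "fx", "fy", "cx", "cy" (pixels), "rvec" (rotation vector, rad) and "tvec" (3), from world to camera coordinates, as OpenCV has them; the wrist camera has in their place "tool_from_camera" (4x4, takes a point from camera to tool coordinates, whose origin is the TCP and whose axes are the flange's). Camera axes: x right, y down, z forward; pixel columns grow to the right and rows downward; lengths in m; the calibration is good to about 2 mm. A picture is of the moment at which its call begins: read the wrist's pose just before it. camera_params takes no time and is no camera call.
- sign_off(): hands the job in; it is judged then, once.
The state is a dict: "time": time; "qpos": joint angles; "dq": joint speeds; "joint_efforts": joint torques, N m; "eef_pos": TCP position; "tcp_rot": TCP orientation; "contact_force": force on the tool from outside, world axes, zero at the start; "wrist_torque": the same for the moment, N m; "opening": opening from 0.0 (shut) to 1.0 (fully open); "finger_force": force on a finger pad.
Only numpy, scipy, OpenCV 4.12 (cv2) and the standard library are available. Lean on these libraries where they do the work, as an engineer would, in place of code of your own. Each camera call takes 0.05 s, during which the arm holds its last target. There are 200 camera calls.

## Working session

There is one attempt and no reset: what is moved stays moved. The work goes in short steps, Python scripts to look and compute and a tool call to move; the robot and the scene stay as the last step left them, time stands still between calls to the robot, and variables do not carry over. Pictures are saved under pics/ and viewed, at most 10 in all, crops included, and the job is handed in when it is done.

Besides the shell and the picture viewer there is one more tool, called in YAML: its name, and indented under it one key for each argument. move_arm: Moves the arm, as the interface text tells. Its arguments: {"type":"object","properties":{"moves":{"type":"array"},"grip_force":{"type":"number"}},"required":["moves"]}

```bash
mkdir -p pics; ls; python3 - <<'E'
from plant import *
import cv2
for n in ("scene","top"):
    im=read_camera(n); cv2.imwrite(f"pics/{n}0.png",im[:,:,::-1]); print(n,camera_params(n))
print(get_state()); print(camera_params("wrist"))
E
```

```text
pics
scene {'fx': 462.626330483988, 'fy': 462.626330483988, 'cx': 316.1838867409315, 'cy': 233.58287917504916, 'rvec': array([ 2.12876419, -0.98149219,  0.45014047]), 'tvec': array([-0.30817151,  0.45275738,  0.92297043])}
top {'fx': 504.1339900242634, 'fy': 504.1339900242634, 'cx': 318.8188864243687, 'cy': 245.8979907368187, 'rvec': array([ 2.10573075, -2.15974015,  0.10764795]), 'tvec': array([0.11585417, 0.58828884, 1.08806036])}
{'time': 0.1, 'qpos': array([ 1.13900170e+00,  2.87112354e-01,  1.57805506e+00,  1.03106248e-05,
        1.27860569e+00, -1.49983291e-01]), 'dq': array([-0.00019771, -0.00211061, -0.00439351,  0.00109278, -0.00371651,
       -0.00152622]), 'joint_efforts': array([-2.10963103e-04, -4.07297158e+01, -2.93698096e+01, -2.02568472e-04,
        3.38442915e-03, -4.58784797e-06]), 'eef_pos': array([0.1874171 , 0.64782987, 0.23004874]), 'tcp_rot': array([ 1.40441255e-01,  9.90088413e-01, -1.04300715e-03, -3.17408300e-04]), 'contact_force': array([ 0.31267879, -0.15912946, -0.27349611]), 'wrist_torque': array([ 0.02287773, -0.01532022, -0.01331883]), 'finger_force': 0.0, 'opening': 0.9997992339432797}
{'fx': 399.595189160843, 'fy': 399.595189160843, 'cx': 324.7792286589168, 'cy': 237.98501751859206, 'tool_from_camera': array([[-7.73720179e-04, -9.46855378e-01, -3.21658661e-01,
         8.26986743e-02],
       [ 9.99999292e-01, -1.02340053e-03,  6.07142576e-04,
        -8.12069218e-05],
       [-9.04061859e-04, -3.21657963e-01,  9.46855500e-01,
        -1.42219799e-01],
       [ 0.00000000e+00,  0.00000000e+00,  0.00000000e+00,
         1.00000000e+00]])}
```

View pics/scene0.png

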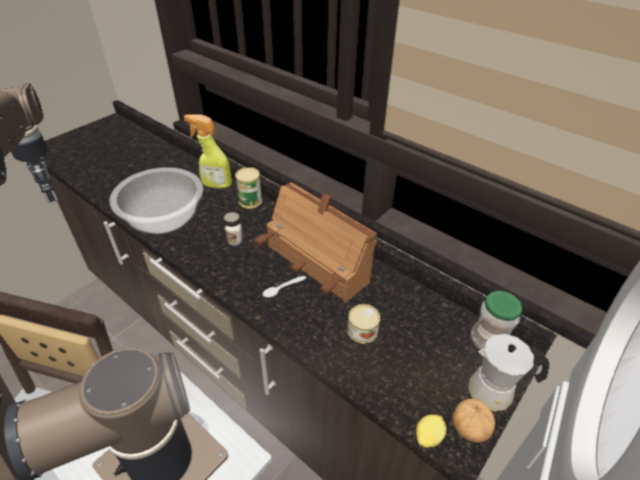

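View pics/top0.png

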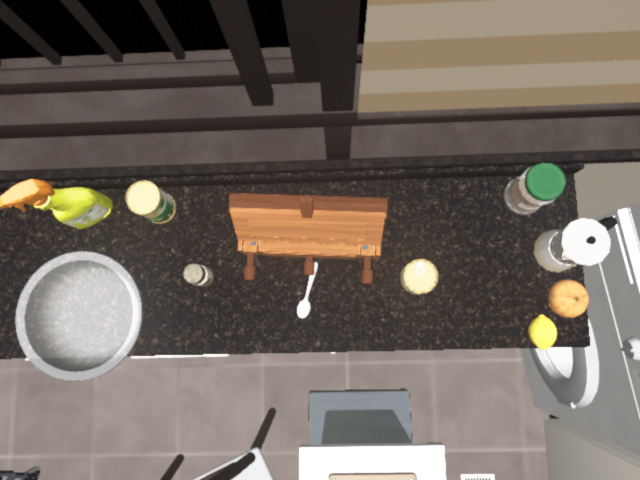

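The scene view shows the cabinet with knobs near (262,239), (298,266) and (327,287) and the tab at (325,203). The top view shows the knobs at about (250,270), (309,265) and (367,274) and the tab at (307,207). The jar is near (233,230) in scene and (198,274) in top; the tin is near (364,324) and (420,277).

```bash
cat > h.py <<'E'
import numpy as np, cv2
from plant import *
from scipy.spatial.transform import Rotation as R
def P(n):
    c=camera_params(n); K=np.array([[c['fx'],0,c['cx']],[0,c['fy'],c['cy']],[0,0,1]])
    return K,np.c_[cv2.Rodrigues(c['rvec'])[0],c['tvec']]
def tri(a,b):
    (K1,A),(K2,B)=P("scene"),P("top")
    X=cv2.triangulatePoints(K1@A,K2@B,np.float64(a).reshape(2,1),np.float64(b).reshape(2,1)).ravel(); return X[:3]/X[3]
def proj(n,X):
    K,A=P(n); return cv2.projectPoints(np.float64(X).reshape(-1,3),cv2.Rodrigues(A[:,:3])[0],A[:,3],K,None)[0].reshape(-1,2)
def st():
    s=get_state(); print(round(s['time'],2),s['eef_pos'].round(4),s['tcp_rot'].round(3),'F',s['contact_force'].round(1),'op',round(s['opening'],3),round(s['finger_force'],1)); return s
E
python3 - <<'E'
from h import *
s=cv2.imread('pics/scene0.png'); t=cv2.imread('pics/top0.png')
for a,b in [((262,239),(250,270)),((327,287),(367,274)),((298,266),(309,265)),((325,203),(307,207))]: print(tri(a,b).round(3))
a=cv2.resize(s[180:300,220:390],None,fx=4,fy=4,interpolation=2)[:, :680]
b=cv2.resize(t[190:290,220:400],None,fx=4,fy=4,interpolation=2)
cv2.imwrite('pics/cs.png',a); cv2.imwrite('pics/ct.png',b)
for n,im,(x0,y0,x1,y1) in (("scene",s,(250,185,350,300)),("top",t,(235,190,390,290))):
    h=cv2.cvtColor(im,cv2.COLOR_BGR2HSV); m=((h[...,0]<14)&(h[...,1]>110)&(h[...,2]>35)&(h[...,2]<125)).astype(np.uint8)
    z=np.zeros_like(m); z[y0:y1,x0:x1]=m[y0:y1,x0:x1]
    N,_,S,C=cv2.connectedComponentsWithStats(z)
    for i in range(1,N):
        if S[i,4]>15: print(n,S[i],C[i].round(1))
E
```

```text
[0.537 0.251 0.076]
[ 0.521 -0.001  0.074]
[0.548 0.124 0.045]
[0.645 0.116 0.21 ]
scene [325 197   6  14  39] [327.5 203.9]
scene [264 227   5   9  17] [266.7 231.8]
scene [255 233  90  67 366] [300.3 266.5]
scene [347 288   3  12  26] [348.1 294.1]
top [288 195  17   1  17] [296. 195.]
top [319 196  16   1  16] [326.5 196. ]
top [346 196  21   2  21] [356. 197.]
top [380 198   8  19  25] [385.9 204.8]
top [239 251   9   7  16] [244.3 253.5]
top [251 252  56  28 105] [272.4 258.7]
top [312 256  43   6  62] [331.7 257.6]
top [356 256   9   4  16] [359.4 257.3]
top [370 256  10  25  42] [372.5 263.8]
top [304 261   5  14  18] [304.7 268.3]
top [361 270  11  14  26] [364.  278.6]
```

View pics/cs.png

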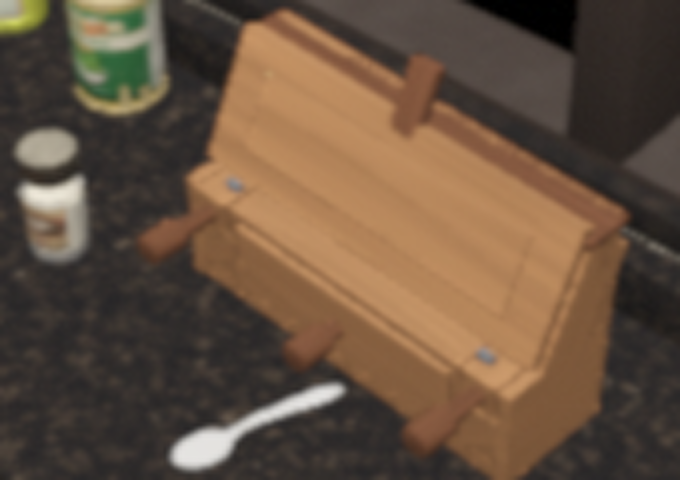

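View pics/ct.png

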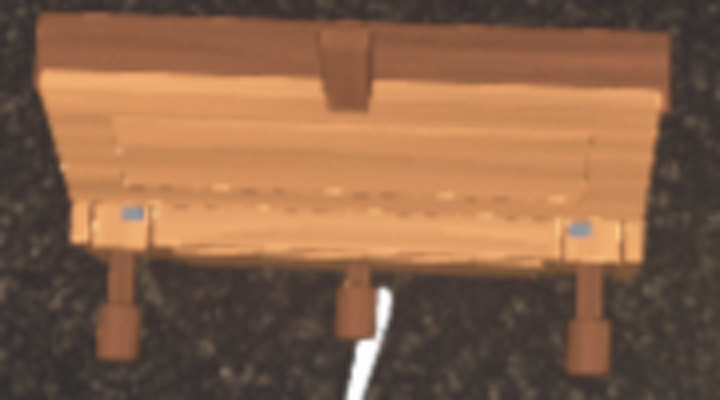

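```bash
python3 - <<'E'
from h import *
L=tri((261.5,239.2),(249.5,273)); Rr=tri((327.5,287.5),(367.2,276.5)); print(L.round(4),Rr.round(4),np.linalg.norm(L-Rr))
u=(L-Rr)[:2]; u/=np.linalg.norm(u); yaw=np.arctan2(-u[0],u[1]); xa=np.array([np.cos(yaw),np.sin(yaw)]); print('yaw',yaw)
M=(L+Rr)/2; H=np.r_[M[:2]+.06*xa,M[2]+.015]; print('hinge',H.round(4))
def tab(th,d=.145): 
    a=np.pi/2-.436+th  # angle from +x in x-z plane, outer face offset 6 mm behind
    e=np.array([np.cos(a),np.sin(a)]); n=np.array([np.sin(a),-np.cos(a)])
    v=d*e+.006*n; return np.r_[H[:2]+xa*v[0],H[2]+v[1]]
for th in (0,.436,2.007): print(th,tab(th).round(4))
print('tab proj',proj('scene',[tab(0),tab(0,.157),tab(0,.115)]).round(1),proj('top',[tab(0),tab(0,.157),tab(0,.115)]).round(1))
# jar / tin: foot rays
for n,p,z in (('top',(196,273),.096),('top',(420,276),.058)):
    K,A=P(n); r=A[:,:3].T@np.linalg.inv(K)@np.r_[p,1]; c=-A[:,:3].T@A[:,3]; print((c+r*(z-c[2])/r[2]).round(3),c.round(2))
s=st()
E
```

```text
[0.5319 0.25   0.0799] [ 0.517  -0.0027  0.0766] 0.2531743218011158
yaw -0.05887605620175024
hinge [0.5843 0.1201 0.0933]
0 [0.6509 0.1162 0.2222]
0.436 [0.5903 0.1198 0.2383]
2.007 [0.4396 0.1287 0.0992]
tab proj [[326.1 198.2]
 [327.5 194. ]
 [322.6 208.6]] [[306.5 202.2]
 [306.2 198.3]
 [307.1 211.6]]
[0.532 0.363 0.096] [0.44 0.06 1.16]
[ 0.517 -0.118  0.058] [0.44 0.06 1.16]
0.1 [0.1874 0.6478 0.23  ] [ 0.14   0.99  -0.001 -0.   ] F [ 0.3 -0.2 -0.3] op 1.0 0.0
```

move_arm:
  moves:
    - [1,[0,0,0],[0,0,-0.111]]
    - [1,[0,0,0],[0,0,-0.111]]
    - [1,[-0.025,-0.025,0],[0,0,0]]
    - [1,[-0.025,-0.025,0],[0,0,0]]
    - [1,[-0.025,-0.025,0],[0,0,0]]
    - [1,[-0.025,-0.025,0],[0,0,0]]
    - [1,[-0.025,-0.025,0],[0,0,0]]
    - [1,[-0.025,-0.025,0],[0,0,0]]
    - [1,[-0.025,-0.025,0],[0,0,0]]
    - [1,[-0.025,-0.025,0],[0,0,0]]
  grip_force: 40

```text
time: 0.93
eef_pos: [0.3759, 0.4351, 0.2308]
tcp_rot: [0.03, 1.0, -0.0, -0.0]
contact_force: [0.4, 0.0, -0.2]
opening: 1.0
finger_force: 0.0
```

move_arm:
  moves:
    - [0.7,[-0.023,-0.024,0.008],[0,0,0]]
    - [0.7,[-0.023,-0.024,0.008],[0,0,0]]
    - [0.7,[-0.023,-0.024,0.008],[0,0,0]]
    - [0.7,[-0.023,-0.024,0.008],[0,0,0]]
    - [0.7,[-0.023,-0.024,0.008],[0,0,0]]
    - [0.7,[-0.023,-0.024,0.008],[0,0,0]]
    - [0.7,[-0.023,-0.024,0.008],[0,0,0]]
    - [0.7,[-0.01,-0.01,0],[0,0,0]]
    - [0.7,[0,0,0],[0,0,0]]
    - [0.7,[0,0,0],[0,0,0]]

```text
time: 1.77
eef_pos: [0.5354, 0.2487, 0.1751]
tcp_rot: [0.031, 1.0, 0.0, -0.001]
contact_force: [-0.0, 0.6, -0.1]
opening: 0.702
finger_force: 0.0
```

```bash
cat >> h.py <<'E'
def wpix(X,s):
    c=camera_params('wrist'); T=np.eye(4); T[:3,:3]=R.from_quat(s['tcp_rot']).as_matrix(); T[:3,3]=s['eef_pos']
    C=np.linalg.inv(T@c['tool_from_camera'])@np.c_[np.atleast_2d(X),np.ones(len(np.atleast_2d(X)))].T
    return np.c_[c['fx']*C[0]/C[2]+c['cx'],c['fy']*C[1]/C[2]+c['cy']]
def wray(p,s,z):
    c=camera_params('wrist'); T=np.eye(4); T[:3,:3]=R.from_quat(s['tcp_rot']).as_matrix(); T[:3,3]=s['eef_pos']; T=T@c['tool_from_camera']
    r=T[:3,:3]@np.array([(p[0]-c['cx'])/c['fx'],(p[1]-c['cy'])/c['fy'],1]); return T[:3,3]+r*(z-T[2,3])/r[2]
E
python3 - <<'E'
from h import *
s=st(); im=read_camera('wrist'); cv2.imwrite('pics/w1.png',im[:,:,::-1]); print(wpix([.532,.25,.078],s))
E
```

```text
1.77 [0.5354 0.2487 0.1751] [ 0.031  1.     0.    -0.001] F [-0.   0.6 -0.1] op 0.702 0.0
[[326.46871799 234.95365115]]
```

View pics/w1.png

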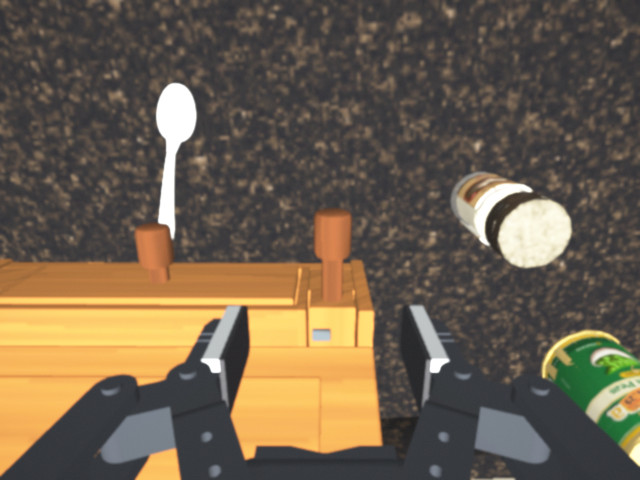

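The wrist view shows the left knob head centred near (332,234), about 6 px right of the prediction. The cabinet edges lie level in the image, so the yaw is right.

```bash
python3 - <<'E'
from h import *
s=get_state(); T=R.from_quat(s['tcp_rot'])
for z in (.075,.08):
    p=wray((332.5,234),s,z); print(p.round(4),'tool shift',T.inv().apply(p-s['eef_pos']).round(4))
E
```

```text
[0.5323 0.2546 0.075 ] tool shift [0.0029 0.005  0.1004]
[0.5306 0.2546 0.08  ] tool shift [0.0046 0.0049 0.0954]
```

move_arm:
  moves:
    - [0.7,[0.003,0.005,0.005],[0,0,0]]
    - [0.7,[0,0,0.02],[0,0,0]]
    - [0.7,[0,0,0.02],[0,0,0]]
    - [0.7,[0,0,0.02],[0,0,0]]
    - [0.7,[0,0,0.02],[0,0,0]]
    - [0.7,[0,0,0.02],[0,0,0]]
    - [0.7,[0,0,0.012],[0,0,0]]
    - [0.7,[0,0,0],[0,0,0]]
    - [0,[0,0,0],[0,0,0]]
    - [0,[0,0,0],[0,0,0]]
  grip_force: 50

```text
time: 2.65
eef_pos: [0.5333, 0.2549, 0.0597]
tcp_rot: [0.029, 1.0, 0.0, 0.001]
contact_force: [0.8, 0.9, -0.3]
opening: 0.428
finger_force: 0.0
```

move_arm:
  moves:
    - [0,[0,0,0],[0,0,0]]
    - [0,[0,0,0],[0,0,0]]
    - [0,[0,0,0],[0,0,0]]
    - [0,[0.004,0,0],[0,0,0]]
    - [0,[0.006,0,0],[0,0,0]]
    - [0,[0.008,0,0],[0,0,0]]
    - [0,[0.008,0,0],[0,0,0]]
    - [0,[0.008,0,0],[0,0,0]]
    - [0,[0.008,0,0],[0,0,0]]
    - [0,[0,0,0],[0,0,0]]

```text
time: 3.48
eef_pos: [0.4907, 0.2564, 0.0603]
tcp_rot: [0.03, 1.0, -0.0, 0.001]
contact_force: [-2.2, -5.3, 9.2]
opening: 0.261
finger_force: 50.0
```

move_arm:
  moves:
    - [0,[0.008,0,0],[0,0,0]]
    - [0,[0.008,0,0],[0,0,0]]
    - [0,[0.008,0,0],[0,0,0]]
    - [0,[0.006,0,0],[0,0,0]]
    - [0,[0.003,0,0],[0,0,0]]
    - [0,[0.001,0,0],[0,0,0]]
    - [0,[0,0,0],[0,0,0]]
    - [0.6,[0,0,0],[0,0,0]]
    - [0.6,[0,0,0],[0,0,0]]
    - [0.6,[0,0,0],[0,0,0]]

```text
time: 4.32
eef_pos: [0.4558, 0.2589, 0.0578]
tcp_rot: [0.03, 1.0, 0.0, -0.001]
contact_force: [-0.8, -0.1, -0.5]
opening: 0.6
finger_force: 0.0
```

move_arm:
  moves:
    - [0.6,[0,0,-0.025],[0,0,0]]
    - [0.6,[0,0,-0.03],[0,0,0]]
    - [0.6,[0,0,-0.03],[0,0,0]]
    - [0.6,[0,0,-0.03],[0,0,0]]
    - [0.6,[0,-0.03,0],[0,0,0]]
    - [0.6,[0,-0.03,0],[0,0,0]]
    - [0.6,[0,-0.03,0],[0,0,0]]
    - [0.6,[0,-0.03,0],[0,0,0]]
    - [0.6,[0,-0.03,0],[0,0,0]]
    - [0.6,[0,-0.03,0],[0,0,0]]

```text
time: 5.15
eef_pos: [0.445, 0.0784, 0.1727]
tcp_rot: [0.03, 1.0, 0.001, -0.001]
contact_force: [0.1, -1.1, 0.4]
opening: 0.601
finger_force: 0.0
```

move_arm:
  moves:
    - [0.6,[-0.025,-0.025,0],[0,0,0]]
    - [0.6,[-0.025,-0.025,0],[0,0,0]]
    - [0.6,[-0.025,-0.025,0],[0,0,0]]
    - [0.6,[0,0,0],[0,0,0]]
    - [0.6,[0,0,0],[0,0,0]]
    - [0.6,[0,0,0],[0,0,0]]
    - [0.6,[0,0,0],[0,0,0]]
    - [0.6,[0,0,0],[0,0,0]]
    - [0.6,[0,0,0],[0,0,0]]
    - [0.6,[0,0,0],[0,0,0]]

```text
time: 5.98
eef_pos: [0.5161, 0.0004, 0.1734]
tcp_rot: [0.029, 1.0, 0.0, 0.0]
contact_force: [-0.4, -1.2, -1.0]
opening: 0.6
finger_force: 0.0
```

```bash
python3 - <<'E'
from h import *
s=st(); im=read_camera('wrist'); cv2.imwrite('pics/w2.png',im[:,:,::-1]); print(wpix([.517,-.001,.076],s))
E
```

```text
5.98 [5.161e-01 4.000e-04 1.734e-01] [0.029 1.    0.    0.   ] F [-0.4 -1.2 -1. ] op 0.6 0.0
[[322.65030796 241.28223959]]
```

View pics/w2.png

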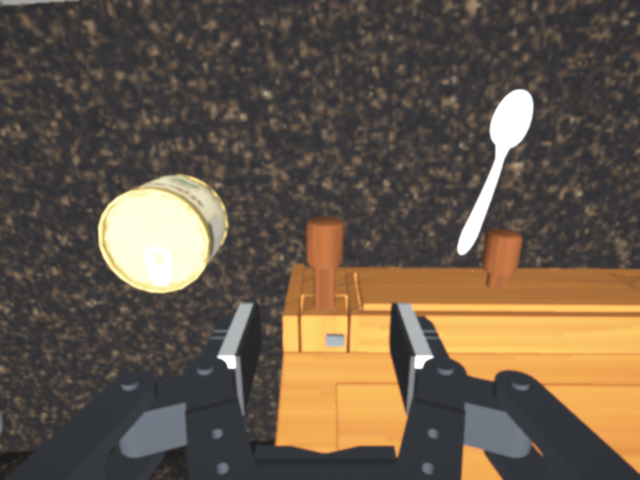

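The right knob head is centred near (324,243), within 2 px of the prediction. The drawer knob (503,250) looks shut, and the tin (160,235) is clear of the fingers.

move_arm:
  moves:
    - [0.6,[0,0.001,0.01],[0,0,0]]
    - [0.6,[0,0,0.02],[0,0,0]]
    - [0.6,[0,0,0.02],[0,0,0]]
    - [0.6,[0,0,0.02],[0,0,0]]
    - [0.6,[0,0,0.02],[0,0,0]]
    - [0.6,[0,0,0.02],[0,0,0]]
    - [0.6,[0,0,0.005],[0,0,0]]
    - [0.6,[0,0,0],[0,0,0]]
    - [0,[0,0,0],[0,0,0]]
    - [0,[0,0,0],[0,0,0]]

```text
time: 6.87
eef_pos: [0.5176, 0.0004, 0.0596]
tcp_rot: [0.03, 1.0, -0.0, 0.001]
contact_force: [0.2, 0.9, 0.2]
opening: 0.328
finger_force: 0.0
```

move_arm:
  moves:
    - [0,[0,0,0],[0,0,0]]
    - [0,[0,0,0],[0,0,0]]
    - [0,[0,0,0],[0,0,0]]
    - [0,[0.004,0,0],[0,0,0]]
    - [0,[0.006,0,0],[0,0,0]]
    - [0,[0.008,0,0],[0,0,0]]
    - [0,[0.008,0,0],[0,0,0]]
    - [0,[0.008,0,0],[0,0,0]]
    - [0,[0.008,0,0],[0,0,0]]
    - [0,[0,0,0],[0,0,0]]

```text
time: 7.7
eef_pos: [0.4743, 0.0029, 0.0599]
tcp_rot: [0.03, 1.0, -0.0, 0.001]
contact_force: [-1.6, -1.9, 8.1]
opening: 0.261
finger_force: 50.2
```

move_arm:
  moves:
    - [0,[0.008,0,0],[0,0,0]]
    - [0,[0.008,0,0],[0,0,0]]
    - [0,[0.008,0,0],[0,0,0]]
    - [0,[0.006,0,0],[0,0,0]]
    - [0,[0.003,0,0],[0,0,0]]
    - [0,[0.001,0,0],[0,0,0]]
    - [0,[0,0,0],[0,0,0]]
    - [0.6,[0,0,0],[0,0,0]]
    - [0.6,[0,0,0],[0,0,0]]
    - [0.6,[0,0,0],[0,0,0]]

```text
time: 8.53
eef_pos: [0.4387, 0.0057, 0.0572]
tcp_rot: [0.03, 1.0, 0.0, -0.002]
contact_force: [-0.9, 0.5, 0.5]
opening: 0.6
finger_force: 0.0
```

```bash
python3 - <<'E'
from h import *
s=st(); im=read_camera('top'); cv2.imwrite('pics/t2.png',cv2.resize(im[180:320,210:410,::-1],None,fx=4,fy=4,interpolation=2))
E
```

```text
8.53 [0.4387 0.0057 0.0572] [ 0.03   1.     0.    -0.002] F [-0.9  0.5  0.5] op 0.6 0.0
```

View pics/t2.png

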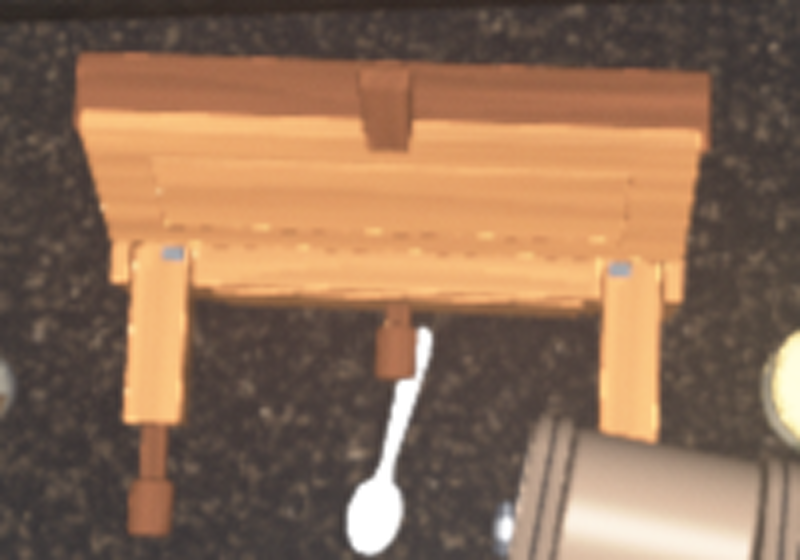

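Both supports are pulled out: the left knob in this crop is at (150,508), about 73 mm forward of its old place. The right bar shows the same length, the drawer is shut, and the tab is at (385,110).

move_arm:
  moves:
    - [0.6,[0,0,-0.025],[0,0,0]]
    - [0.6,[0,0,-0.03],[0,0,0]]
    - [0.6,[0,0,-0.03],[0,0,0]]
    - [0.6,[0,0,-0.03],[0,0,0]]
    - [0.6,[-0.02,0.02,-0.025],[0,0,0]]
    - [0.6,[-0.02,0.02,-0.025],[0,0,0]]
    - [0.6,[-0.02,0.02,-0.025],[0,0,0]]
    - [0.6,[-0.02,0.02,-0.025],[0,0,0]]
    - [0.6,[-0.02,0.02,-0.025],[0,0,0]]
    - [0.6,[-0.02,0.02,0],[0,0,0]]

```text
time: 9.42
eef_pos: [0.5703, 0.119, 0.3042]
tcp_rot: [0.03, 1.0, 0.0, 0.004]
contact_force: [0.8, 0.1, 1.8]
opening: 0.599
finger_force: 0.0
```

move_arm:
  moves:
    - [0.6,[-0.02,0,0],[0,0,0]]
    - [0.6,[-0.02,0,0],[0,0,0]]
    - [0.6,[-0.02,0,0],[0,0,0]]
    - [0.6,[-0.02,0,0],[0,0,0]]
    - [0.6,[0,0,0],[0,0,0]]
    - [0.6,[0,0,0],[0,0,0]]
    - [0.6,[0,0,0],[0,0,0]]
    - [0.6,[0,0,0],[0,0,0]]
    - [0.6,[0,0,0],[0,0,0]]
    - [0.6,[0,0,0],[0,0,0]]

```text
time: 10.25
eef_pos: [0.6469, 0.1131, 0.2988]
tcp_rot: [0.03, 1.0, 0.0, 0.0]
contact_force: [-0.6, 0.3, 0.3]
opening: 0.598
finger_force: 0.0
```

```bash
python3 - <<'E'
from h import *
s=st(); im=read_camera('wrist'); cv2.imwrite('pics/w3.png',im[:,:,::-1]); print(wpix([[.651,.1165,.219],[.651,.1205,.219],[.656,.1165,.2297]],s))
E
```

```text
10.25 [0.6469 0.1131 0.2988] [0.03 1.   0.   0.  ] F [-0.6  0.3  0.3] op 0.598 0.0
[[330.89621021 255.66473173]
 [337.60289922 255.28459761]
 [331.66617152 270.54899173]]
```

View pics/w3.png

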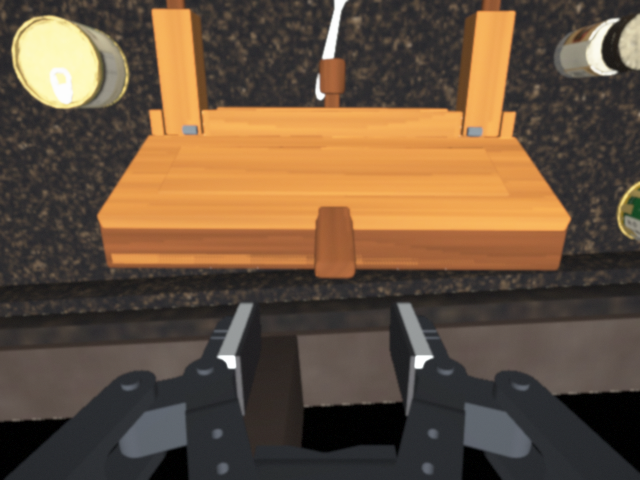

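The tab tip is at about (336,270), matching the prediction with y ≈ 0.119. Both supports are visibly out and the bystanders are undisturbed.

move_arm:
  moves:
    - [0.6,[-0.004,0.006,0.01],[0,0,0]]
    - [0.6,[0,0,0.02],[0,0,0]]
    - [0.6,[0,0,0.02],[0,0,0]]
    - [0.6,[0,0,0.02],[0,0,0]]
    - [0.6,[0,0,0.02],[0,0,0]]
    - [0.6,[0,0,0.009],[0,0,0]]
    - [0.6,[0,0,0],[0,0,0]]
    - [0,[0,0,0],[0,0,0]]
    - [0,[0,0,0],[0,0,0]]
    - [0,[0,0,0],[0,0,0]]
  grip_force: 30

```text
time: 11.13
eef_pos: [0.6529, 0.1185, 0.2013]
tcp_rot: [0.03, 1.0, -0.0, 0.002]
contact_force: [0.1, -2.0, 1.0]
opening: 0.271
finger_force: 33.3
```

```bash
python3 - <<'E'
from h import *
s=st()
th=np.linspace(0,2.007,31); a=np.pi/2-.436+th
x=.145*np.cos(a)+.006*np.sin(a); z=.145*np.sin(a)-.006*np.cos(a)
c=np.round(np.c_[-(x-x[0]),-(z-z[0])],3); print(np.diff(c,axis=0).round(3).tolist())
E
```

```text
11.13 [0.6529 0.1185 0.2013] [ 0.03   1.    -0.     0.002] F [ 0.1 -2.   1. ] op 0.271 33.3
[[0.009, -0.004], [0.009, -0.004], [0.009, -0.003], [0.009, -0.002], [0.01, -0.002], [0.01, -0.001], [0.009, 0.0], [0.01, 0.0], [0.01, 0.001], [0.009, 0.001], [0.01, 0.003], [0.009, 0.002], [0.009, 0.004], [0.009, 0.004], [0.009, 0.004], [0.008, 0.006], [0.008, 0.005], [0.007, 0.006], [0.007, 0.007], [0.007, 0.007], [0.006, 0.008], [0.005, 0.008], [0.005, 0.008], [0.005, 0.009], [0.004, 0.009], [0.003, 0.009], [0.003, 0.009], [0.002, 0.01], [0.001, 0.009], [0.001, 0.01]]
```

move_arm:
  moves:
    - [0,[0.009,0,-0.004],[0,0,0]]
    - [0,[0.009,0,-0.004],[0,0,0]]
    - [0,[0.009,0,-0.003],[0,0,0]]
    - [0,[0.009,0,-0.002],[0,0,0]]
    - [0,[0.01,0,-0.002],[0,0,0]]
    - [0,[0.01,0,-0.001],[0,0,0]]
    - [0,[0.009,0,0],[0,0,0]]
    - [0,[0.01,0,0],[0,0,0]]
    - [0,[0.01,0,0.001],[0,0,0]]
    - [0,[0.009,0,0.001],[0,0,0]]

```text
time: 11.97
eef_pos: [0.5573, 0.1246, 0.2141]
tcp_rot: [0.03, 1.0, 0.0, 0.001]
contact_force: [3.0, 2.3, 3.8]
opening: 0.276
finger_force: 34.2
```

move_arm:
  moves:
    - [0,[0.01,0,0.003],[0,0,0]]
    - [0,[0.009,0,0.002],[0,0,0]]
    - [0,[0.009,0,0.004],[0,0,0]]
    - [0,[0.009,0,0.004],[0,0,0]]
    - [0,[0.009,0,0.004],[0,0,0]]
    - [0,[0.008,0,0.006],[0,0,0]]
    - [0,[0.008,0,0.005],[0,0,0]]
    - [0,[0.007,0,0.006],[0,0,0]]
    - [0,[0.007,0,0.007],[0,0,0]]
    - [0,[0.007,0,0.007],[0,0,0]]

```text
time: 12.8
eef_pos: [0.4735, 0.1301, 0.1646]
tcp_rot: [0.03, 1.0, 0.001, -0.001]
contact_force: [1.8, 5.4, 2.2]
opening: 0.278
finger_force: 36.5
```

move_arm:
  moves:
    - [0,[0.006,0,0.008],[0,0,0]]
    - [0,[0.005,0,0.008],[0,0,0]]
    - [0,[0.005,0,0.008],[0,0,0]]
    - [0,[0.005,0,0.009],[0,0,0]]
    - [0,[0.004,0,0.009],[0,0,0]]
    - [0,[0.003,0,0.009],[0,0,0]]
    - [0,[0.003,0,0.009],[0,0,0]]
    - [0,[0.002,0,0.009],[0,0,0]]
    - [0,[0.001,0,0.008],[0,0,0]]
    - [0,[0.001,0,0.006],[0,0,0]]

```text
time: 13.63
eef_pos: [0.438, 0.1324, 0.0804]
tcp_rot: [0.03, 1.0, 0.001, -0.002]
contact_force: [1.3, 7.4, 2.9]
opening: 0.275
finger_force: 38.6
```

```bash
python3 - <<'E'
from h import *
s=st(); im=read_camera('scene'); cv2.imwrite('pics/s3.png',cv2.resize(im[170:330,200:400,::-1],None,fx=3.7,fy=3.7,interpolation=2))
E
```

```text
13.63 [0.438  0.1324 0.0804] [ 0.03   1.     0.001 -0.002] F [1.3 7.4 2.9] op 0.275 38.6
```

View pics/s3.png

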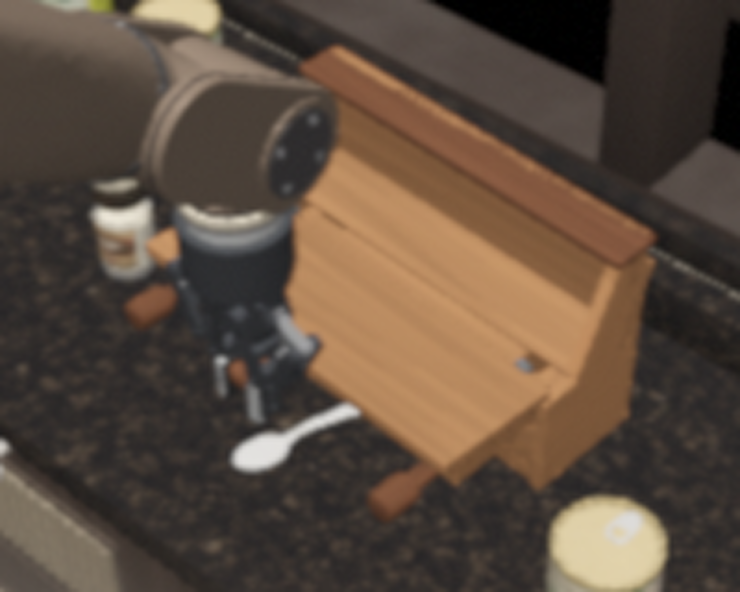

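The flap is nearly level, with its free edge around (455,475) over the right support. I'll press down a few mm more and watch the force.

move_arm:
  moves:
    - [0,[0,0,0.002],[0,0,0]]
    - [0,[0,0,0.002],[0,0,0]]
    - [0,[0,0,0.001],[0,0,0]]
    - [0,[0,0,0],[0,0,0]]
    - [0,[0,0,0],[0,0,0]]
    - [0,[0,0,0],[0,0,0]]
    - [0,[0,0,0],[0,0,0]]
    - [0,[0,0,0],[0,0,0]]
    - [0,[0,0,0],[0,0,0]]
    - [0,[0,0,0],[0,0,0]]

```text
time: 14.52
eef_pos: [0.4376, 0.1324, 0.0755]
tcp_rot: [0.03, 1.0, 0.001, -0.003]
contact_force: [1.3, 6.1, 1.1]
opening: 0.279
finger_force: 38.5
```

move_arm:
  moves:
    - [0,[0,0,0.002],[0,0,0]]
    - [0,[0,0,0.002],[0,0,0]]
    - [0,[0,0,0],[0,0,0]]
    - [0,[0,0,0],[0,0,0]]
    - [0,[0,0,0],[0,0,0]]
    - [0,[0,0,0],[0,0,0]]
    - [0,[0,0,0],[0,0,0]]
    - [0,[0,0,0],[0,0,0]]
    - [0,[0,0,0],[0,0,0]]
    - [0,[0,0,0],[0,0,0]]

```text
time: 15.35
eef_pos: [0.4374, 0.1324, 0.0714]
tcp_rot: [0.03, 1.0, 0.001, -0.003]
contact_force: [0.2, 7.5, 1.3]
opening: 0.275
finger_force: 38.7
```

move_arm:
  moves:
    - [0.6,[0,0,0],[0,0,0]]
    - [0.6,[0,0,0],[0,0,0]]
    - [0.6,[0,0,0],[0,0,0]]
    - [0.6,[0,0,-0.01],[0,0,0]]
    - [0.6,[0,0,-0.02],[0,0,0]]
    - [0.6,[0,0,-0.03],[0,0,0]]
    - [0.6,[0,0,-0.03],[0,0,0]]
    - [0.6,[0,0,-0.03],[0,0,0]]
    - [0.6,[0,0,0],[0,0,0]]
    - [0.6,[0,0,0],[0,0,0]]

```text
time: 16.18
eef_pos: [0.4414, 0.1312, 0.1962]
tcp_rot: [0.03, 1.0, 0.0, 0.002]
contact_force: [0.1, -1.1, -0.7]
opening: 0.6
finger_force: 0.0
```

```bash
python3 - <<'E'
from h import *
s=st(); im=read_camera('wrist')[:,:,::-1]; cv2.imwrite('pics/w4.png',im)
H=np.array([.5845,.1225,.09]); xa=np.array([.9983,-.0588]); u=np.array([.0588,.9983])
def q(th,d,y,off=.012):
    a=np.pi/2-.436+th; v=d*np.array([np.cos(a),np.sin(a)])+off*np.array([np.sin(a),-np.cos(a)])
    return np.r_[H[:2]+xa*v[0]+u*y,H[2]+v[1]]
for th in (1.83,1.92,2.007,2.1): print(th,wpix([q(th,.115,.153),q(th,.115,-.153),q(th,.157,0)],s).round(0).tolist())
E
```

```text
16.18 [0.4414 0.1312 0.1962] [0.03  1.    0.    0.002] F [ 0.1 -1.1 -0.7] op 0.6 0.0
1.83 [[577.0, 302.0], [72.0, 303.0], [324.0, 242.0]]
1.92 [[568.0, 290.0], [80.0, 291.0], [324.0, 229.0]]
2.007 [[560.0, 281.0], [89.0, 282.0], [324.0, 220.0]]
2.1 [[551.0, 274.0], [97.0, 275.0], [324.0, 213.0]]
```

View pics/w4.png

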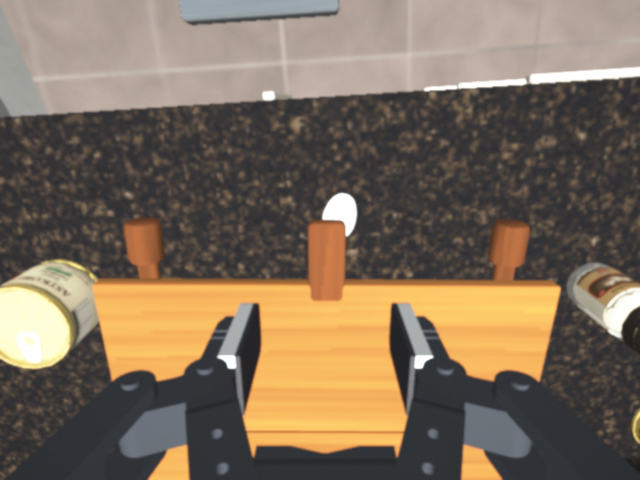

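The released flap's free edge is at row 281, from (95,281) to (560,281), and the tab tip is at row 222. Both match the prediction for level (281 and 220). The supports are out, the jar and tin are in place and the gripper is clear, so I'm handing in.

```bash
python3 -c "
from plant import *
print(sign_off())"
```

```text
the job is handed in; nothing more can be done
None
```

I pulled both supports fully out, then folded the flap down until it lay level on them. The drawer looks shut, the jar and tin are undisturbed, and the job is handed in; `sign_off()` returned no verdict.

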